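# Unload the dry-bath heater into the sample carrier in run order

## Task

The heating step is over: lift the four closed glass vessels out of the dry-bath heater and stand them upright in the four cells of the grey sample carrier, one to a cell, in the same order from left to right (as seen from the robot) as they stood in the heater, because the run list follows that order. It is glassware, so set each one down gently on the cell floor rather than dropping it, and leave the small glass beaker between the two standing where it is.

Things in the scene. Friction and masses are not known exactly. Their poses are not given: they have to be found in the camera images.
- slim: Slim amber-glass tube, 22 mm in diameter to 62 mm, short neck, white screw cap 19 mm in diameter and 18 mm tall (narrowest cap); 86 mm tall in all, 35 g. Loose. Origin: centre of its underside, z up. At the start upright in its insert, foot 26 mm down the well, underside 65 mm above the bench.
- vial: Straight amber-glass vial, 28 mm in diameter to 70 mm, short neck, white screw cap 25 mm in diameter and 19 mm tall; 94 mm tall in all, 70 g. Loose. Origin: centre of its underside, z up. At the start upright in its insert, foot 26 mm down the well, underside 65 mm above the bench.
- jar: Wide-mouth amber-glass jar, body 40 mm in diameter, white screw cap also 40 mm in diameter and 20 mm tall (widest cap); 78 mm tall in all, 120 g. Loose. Origin: centre of its underside, z up. At the start upright in its insert, foot 26 mm down the well, underside 65 mm above the bench.
- bottle: Narrow-neck amber-glass bottle: 38 mm in diameter to 46 mm, shoulders sloping in to 61 mm, white screw cap 22 mm in diameter and 24 mm tall with wide shoulders showing round it; grip the cap. 96 mm tall in all, 110 g. Loose. Origin: centre of its underside, z up. At the start upright in its insert, foot 26 mm down the well, underside 65 mm above the bench.
- insert_slim: Fixed aluminium heating insert of the slim tube, 56 x 56 x 50 mm, with one round well 25 mm wide and 26 mm deep. Origin: centre of its underside, 41 mm above the bench (top at 91 mm); z up, y along the row to the left, x across the row, away from the robot. The four inserts form one row, in random order, 60 mm centre to centre.
- insert_vial: Fixed aluminium heating insert of the vial, 56 x 56 x 50 mm, with one round well 31 mm wide and 26 mm deep. Origin: centre of its underside, 41 mm above the bench (top at 91 mm); z up, y along the row to the left, x across the row, away from the robot. The inserts share the yaw of the ivory heater that holds them.
- insert_jar: Fixed aluminium heating insert of the jar, 56 x 56 x 50 mm, with one round well 43 mm wide and 26 mm deep. Origin: centre of its underside, 41 mm above the bench (top at 91 mm); z up, y along the row to the left, x across the row, away from the robot. The fixed heater round the row: 264 mm along y, top 88 mm above the bench.
- insert_bottle: Fixed aluminium heating insert of the bottle, 56 x 56 x 50 mm, with one round well 41 mm wide and 26 mm deep. Origin: centre of its underside, 41 mm above the bench (top at 91 mm); z up, y along the row to the left, x across the row, away from the robot. The heater's case reaches 102 mm to -x and 58 mm to +x of the row's line.
- carrier: Fixed grey plastic tray, empty: a row of four square cells, 56 mm inside, centres at y = +90, +30, -30, -90 mm (left to right). Origin: centre of its underside, on the bench; z up, y along the row to the left, x away from the robot. Cell floor at 5 mm, rims at 25 mm, walls 4 mm; 64 mm wide, 272 mm long. Left or right of the heater; both turned up to 0.25 rad.
- beaker: Small empty clear-glass beaker, 42 mm in diameter, 55 mm tall, 50 g, loose, upright on the bench in the gap between heater and carrier. Not part of the job. Origin: centre of its underside.
Mind the look-alikes: they are no part of the job. What is shaped like the vial but purple or yellow is not meant.

How it is judged:
At the end, for the whole second after the job is handed in: All four vessels stand at rest and released in the carrier, each on the floor of its own cell (underside within 6 mm of the cell floor), upright to 0.12 rad, and their left-to-right order in the carrier is the left-to-right order of their inserts in the heater (x of slim in the frame of carrier between -0.028 and 0.028 m and y of slim in the frame of carrier between -0.118 and 0.118 m and z of slim in the frame of carrier between 0 and 0.011 m and angle between each of slim, vial, jar, bottle's own z axis and vertical below 0.12 rad and linear speed of each of slim, vial, jar, bottle below 0.02 m/s and angular speed of each of slim, vial, jar, bottle below 1 rad/s and x of vial in the frame of carrier between -0.028 and 0.028 m and y of vial in the frame of carrier between -0.118 and 0.118 m and z of vial in the frame of carrier between 0 and 0.011 m and x of jar in the frame of carrier between -0.028 and 0.028 m and y of jar in the frame of carrier between -0.118 and 0.118 m and z of jar in the frame of carrier between 0 and 0.011 m and x of bottle in the frame of carrier between -0.028 and 0.028 m and y of bottle in the frame of carrier between -0.118 and 0.118 m and z of bottle in the frame of carrier between 0 and 0.011 m and ((y of insert_vial in the frame of insert_slim above 0.02 m and ((y of vial in the frame of carrier above -0.06 m and y of slim in the frame of carrier below -0.06 m) or (y of vial in the frame of carrier above 0 m and y of slim in the frame of carrier below 0 m) or (y of vial in the frame of carrier above 0.06 m and y of slim in the frame of carrier below 0.06 m))) or (y of insert_slim in the frame of insert_vial above 0.02 m and ((y of slim in the frame of carrier above -0.06 m and y of vial in the frame of carrier below -0.06 m) or (y of slim in the frame of carrier above 0 m and y of vial in the frame of carrier below 0 m) or (y of slim in the frame of carrier above 0.06 m and y of vial in the frame of carrier below 0.06 m)))) and ((y of insert_jar in the frame of insert_slim above 0.02 m and ((y of jar in the frame of carrier above -0.06 m and y of slim in the frame of carrier below -0.06 m) or (y of jar in the frame of carrier above 0 m and y of slim in the frame of carrier below 0 m) or (y of jar in the frame of carrier above 0.06 m and y of slim in the frame of carrier below 0.06 m))) or (y of insert_slim in the frame of insert_jar above 0.02 m and ((y of slim in the frame of carrier above -0.06 m and y of jar in the frame of carrier below -0.06 m) or (y of slim in the frame of carrier above 0 m and y of jar in the frame of carrier below 0 m) or (y of slim in the frame of carrier above 0.06 m and y of jar in the frame of carrier below 0.06 m)))) and ((y of insert_jar in the frame of insert_vial above 0.02 m and ((y of jar in the frame of carrier above -0.06 m and y of vial in the frame of carrier below -0.06 m) or (y of jar in the frame of carrier above 0 m and y of vial in the frame of carrier below 0 m) or (y of jar in the frame of carrier above 0.06 m and y of vial in the frame of carrier below 0.06 m))) or (y of insert_vial in the frame of insert_jar above 0.02 m and ((y of vial in the frame of carrier above -0.06 m and y of jar in the frame of carrier below -0.06 m) or (y of vial in the frame of carrier above 0 m and y of jar in the frame of carrier below 0 m) or (y of vial in the frame of carrier above 0.06 m and y of jar in the frame of carrier below 0.06 m)))) and ((y of insert_bottle in the frame of insert_slim above 0.02 m and ((y of bottle in the frame of carrier above -0.06 m and y of slim in the frame of carrier below -0.06 m) or (y of bottle in the frame of carrier above 0 m and y of slim in the frame of carrier below 0 m) or (y of bottle in the frame of carrier above 0.06 m and y of slim in the frame of carrier below 0.06 m))) or (y of insert_slim in the frame of insert_bottle above 0.02 m and ((y of slim in the frame of carrier above -0.06 m and y of bottle in the frame of carrier below -0.06 m) or (y of slim in the frame of carrier above 0 m and y of bottle in the frame of carrier below 0 m) or (y of slim in the frame of carrier above 0.06 m and y of bottle in the frame of carrier below 0.06 m)))) and ((y of insert_bottle in the frame of insert_vial above 0.02 m and ((y of bottle in the frame of carrier above -0.06 m and y of vial in the frame of carrier below -0.06 m) or (y of bottle in the frame of carrier above 0 m and y of vial in the frame of carrier below 0 m) or (y of bottle in the frame of carrier above 0.06 m and y of vial in the frame of carrier below 0.06 m))) or (y of insert_vial in the frame of insert_bottle above 0.02 m and ((y of vial in the frame of carrier above -0.06 m and y of bottle in the frame of carrier below -0.06 m) or (y of vial in the frame of carrier above 0 m and y of bottle in the frame of carrier below 0 m) or (y of vial in the frame of carrier above 0.06 m and y of bottle in the frame of carrier below 0.06 m)))) and ((y of insert_bottle in the frame of insert_jar above 0.02 m and ((y of bottle in the frame of carrier above -0.06 m and y of jar in the frame of carrier below -0.06 m) or (y of bottle in the frame of carrier above 0 m and y of jar in the frame of carrier below 0 m) or (y of bottle in the frame of carrier above 0.06 m and y of jar in the frame of carrier below 0.06 m))) or (y of insert_jar in the frame of insert_bottle above 0.02 m and ((y of jar in the frame of carrier above -0.06 m and y of bottle in the frame of carrier below -0.06 m) or (y of jar in the frame of carrier above 0 m and y of bottle in the frame of carrier below 0 m) or (y of jar in the frame of carrier above 0.06 m and y of bottle in the frame of carrier below 0.06 m))))); the robot touches nothing.
It fails at once if a vessel is dropped into the carrier (it moves faster than 0.65 m/s with its underside below the carrier's rim: a fall of over about 20 mm) ((linear speed of slim above 0.65 m/s and z of slim in the frame of carrier below 0.025 m and x of slim in the frame of carrier between -0.03 and 0.03 m and y of slim in the frame of carrier between -0.122 and 0.122 m) or (linear speed of vial above 0.65 m/s and z of vial in the frame of carrier below 0.025 m and x of vial in the frame of carrier between -0.03 and 0.03 m and y of vial in the frame of carrier between -0.122 and 0.122 m) or (linear speed of jar above 0.65 m/s and z of jar in the frame of carrier below 0.025 m and x of jar in the frame of carrier between -0.03 and 0.03 m and y of jar in the frame of carrier between -0.122 and 0.122 m) or (linear speed of bottle above 0.65 m/s and z of bottle in the frame of carrier below 0.025 m and x of bottle in the frame of carrier between -0.03 and 0.03 m and y of bottle in the frame of carrier between -0.122 and 0.122 m)).
It fails at once if the beaker is shifted by more than 25 mm or knocked over (distance of beaker from where it was at the start of the episode above 0.025 m or angle between beaker's own z axis and vertical above 0.5 rad).
It also fails if it takes over 112 s, if anything falls off the work surface, if the arm or the gripper's body presses on something with over 40 N, if the wrist force passes 120 N, or if a joint passes its speed limit or range.

## Robot

A 6-joint arm with a two-finger parallel gripper is mounted at the origin on the work surface. World frame = base frame: x ahead of the robot, y to its left, z up, the work surface at z = 0. Lengths are in m, angles in rad, forces in N, time in s.
With the tool pointing down it reaches from about 0.25 to 0.8 m from the base axis. Payload 8.5 kg.
Tool frame: the origin (TCP) lies on the centre line of the jaws, within the pads' length; the fingertips stand 22 mm ahead of it and the grasp point (between the pads) lies 3 mm ahead of it; z points along the fingers, y is the line along which they close (so a half turn about z gives the same grasp; the last joint's range is limited). The gripper opens to 85 mm and grips with 20 to 120 N. Pads are 22 mm wide; open, the fingers measure 114 mm over their backs; the gripper's body (76 mm by 85 mm) begins 54 mm behind the grasp point. The pads swing forward as they close: fully open they stand 13 mm farther back than shut.
Start: joints at [-1.134, 0.238, -0.013, 1.319, 0, 1.571], TCP at [0.222, -0.476, 0.253] pointing down, gripper open.
Joint ranges: [-2.66, 2.66], [-1.03, 1.9], [-1.14, 1.46], [-1.82, 2.27], [-1.45, 1.34], [-3.14, 3.14]. Speed limits (rad/s): [2.22, 2.22, 2.79, 3.14, 3.14, 3.14].

## Interface

Orientations are given as a unit quaternion [x, y, z, w].
In Python, from workcell import get_obs, camera, sign_off gives the robot as it stands. The module is installed in compiled form; this text tells all that it offers.
- The arm moves only by the tool apply_moves, never from a script. Its argument "rows" is a list of rows, each a list of 7 numbers: the shift along the tool's x, y, z in m, then the turn, a rotation vector about the tool's x, y, z in rad, then the gripper command: -1 is shut, 1 is fully open, values between are in proportion. In form: [[dx, dy, dz, wx, wy, wz, hand], ...]. A call has 1 to 12 rows; each row is the pose to reach, as a shift and turn from the pose commanded when the call began, along the tool's axes at that moment; what a row does not reach only later rows make up. A row lasts 1/10 s, in which the tool goes at most 50 mm and 8.59 degrees, less where a joint would pass 70% of its speed; a pose out of reach is approached as far as the arm can. A call with a gripper value outside its range is refused whole. The fingers move at their own pace and stop on an object; "squeeze" is the grip in N (left out, the last holds). Time passes only in rows, so rows that repeat a pose let the fingers close. It gives the time, the measured TCP pose, the force, the opening and the grip force at its end, in the units of the state.
- get_obs(): the state, without advancing time (a new reading comes with each control period).
- camera(name): name is "scene" or "top" or "wrist"; returns a dict with "pixels" (480x640x3 uint8, red, green, blue), "fx", "fy", "cx", "cy" (pixels), "k1" (the pictures are not rectified: a ray, as slopes to the right and down, at radius r is drawn at 1 + k1 r^2 times it, then the intrinsics apply), "rvec" (rotation vector, rad) and "tvec" (3), from world to camera coordinates, as OpenCV has them; the wrist camera has in their place "tool_from_camera" (4x4, takes a point from camera to tool coordinates, whose origin is the TCP and whose axes are the flange's). Camera axes: x right, y down, z forward; pixel columns grow to the right and rows downward; lengths in m; the calibration is good to about 2 mm. A picture is of the moment at which its call begins: read the wrist's pose just before it. There is no depth.
- sign_off(): hands the job in; it is judged then, once.
The state is a dict: "t": time; "q": joint angles; "joint_vel": joint speeds; "tau": joint torques, N m; "eef_pos": TCP position; "eef_rot": TCP orientation; "force": force on the tool from outside, world axes, zero at the start; "wrist_torque": the same for the moment, N m; "grip_width": finger opening in m; "finger_force": force on a finger pad.
Only numpy, scipy, OpenCV 4.12 (cv2) and the standard library are available. Lean on these libraries where they do the work, as an engineer would, in place of code of your own. Each camera call takes 0.05 s, during which the arm holds its last target. There are 200 camera calls.

## Working session

There is one attempt and no reset: what is moved stays moved. The work goes in short steps, Python scripts to look and compute and a tool call to move; the robot and the scene stay as the last step left them, time stands still between calls to the robot, and variables do not carry over. Pictures are saved under pics/ and viewed, at most 14 in all, crops included, and the job is handed in when it is done.

Besides the shell and the picture viewer there is one more tool, called after ">>>" by a JSON object that holds its "op" and its "data", one argument or row to a line. apply_moves: Moves the arm, as the interface text tells. Its arguments: {"type":"object","properties":{"rows":{"type":"array","items":{"type":"array","items":{"type":"number"}}},"squeeze":{"type":"number"}},"required":["rows"]}

```bash
mkdir -p pics; cat > h.py <<'E'
import numpy as np, cv2
from scipy.spatial.transform import Rotation as R
from workcell import get_obs, camera, sign_off
def shot(n,f):
    o=get_obs(); c=camera(n); cv2.imwrite('pics/'+f,c['pixels'][:,:,::-1]); return o,c
def ray(o,c,uv):
    d=np.array([(uv[0]-c['cx'])/c['fx'],(uv[1]-c['cy'])/c['fy']]); s=d.copy()
    for _ in range(20): s=d/(1+c['k1']*(s@s))
    v=np.array([*s,1.])
    if 'rvec' in c:
        M=R.from_rotvec(np.ravel(c['rvec'])).as_matrix(); return -M.T@np.ravel(c['tvec']),M.T@v
    T=np.eye(4);T[:3,:3]=R.from_quat(o['eef_rot']).as_matrix();T[:3,3]=o['eef_pos']
    T=T@np.array(c['tool_from_camera']); return T[:3,3],T[:3,:3]@v
def onz(o,c,uv,z):
    p,d=ray(o,c,uv); return p+d*(z-p[2])/d[2]
E
python3 - <<'E'
from h import *
import pickle
o,c=shot('top','top1.png'); pickle.dump((o,c),open('top1.pkl','wb'))
o,c=shot('scene','sc1.png'); pickle.dump((o,c),open('sc1.pkl','wb'))
print(o)
E
```

```text
{'t': 0.05, 'q': array([-1.13400244e+00,  2.38771889e-01, -1.42483456e-02,  1.31921049e+00,
       -5.94966520e-06,  1.57081219e+00]), 'joint_vel': array([ 0.0013454 , -0.0013344 ,  0.00084611, -0.00130449,  0.00015316,
        0.0009092 ]), 'tau': array([-1.69657153e-03, -5.40244210e+01,  3.47368419e+01,  1.33363335e-02,
       -1.98302968e-05, -1.57288838e-05]), 'eef_pos': array([ 0.22192923, -0.4753598 ,  0.25268457]), 'eef_rot': array([ 9.76247497e-01,  2.16657127e-01, -1.58302096e-04, -6.99519194e-04]), 'force': array([ 0.11249223, -0.48253902,  0.04307482]), 'wrist_torque': array([-0.03620479,  0.05513136,  0.00553754]), 'finger_force': 0.0, 'grip_width': 0.08532153505776689}
```

View pics/top1.png

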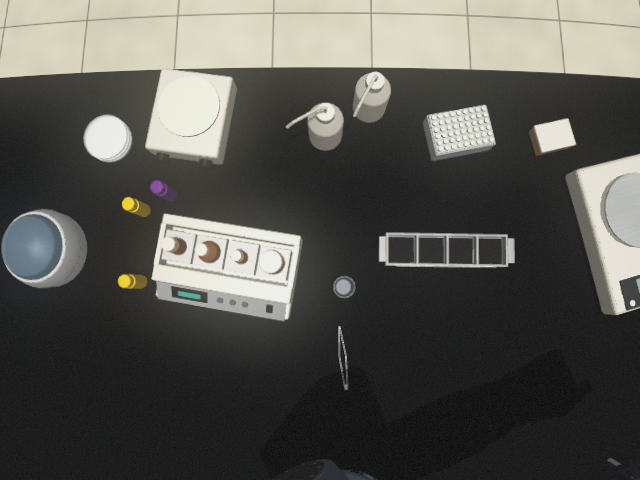

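View pics/sc1.png

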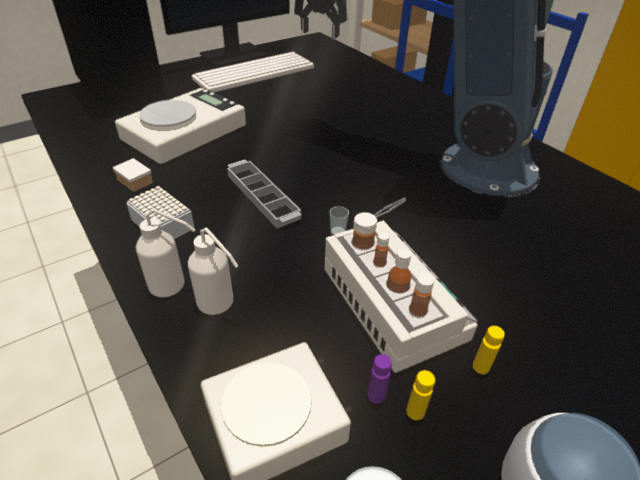

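The top view shows, left to right in the heater, vial (178,243), bottle (205,250), slim (239,256) and jar (271,263). The carrier runs from (380,248) to (515,250) and the beaker is at (344,287). Purple and yellow decoys stand left of the heater.

```bash
python3 - <<'E'
from h import *
import pickle
o,c=pickle.load(open('top1.pkl','rb'))
p=c['pixels'][:,:,::-1].copy()
a=cv2.resize(p[205:325,145:305],None,fx=5,fy=5,interpolation=cv2.INTER_CUBIC); cv2.imwrite('pics/c1.png',a)
a=cv2.resize(p[220:300,330:520],None,fx=4.2,fy=4.2,interpolation=cv2.INTER_CUBIC); cv2.imwrite('pics/c2.png',a)
print(ray(o,c,(c['cx'],c['cy'])))
for n,uv,z in [('vial',(181,245),.159),('bot',(203,250),.161),('slim',(240,257),.151),('jar',(271,262),.143),('carL',(380,248),.025),('carR',(515,250),.025),('beak',(344,287),.03)]: print(n,onz(o,c,uv,z).round(4))
E
```

```text
(array([0.49099602, 0.02862157, 1.06881781]), array([ 0.09319307,  0.01075246, -0.99558999]))
vial [0.5582 0.2772 0.159 ]
bot [0.5497 0.2378 0.161 ]
slim [0.5385 0.175  0.151 ]
jar [0.5305 0.122  0.143 ]
carL [ 0.5638 -0.0794  0.025 ]
carR [ 0.5603 -0.3499  0.025 ]
beak [ 0.4875 -0.0087  0.03  ]
```

View pics/c1.png

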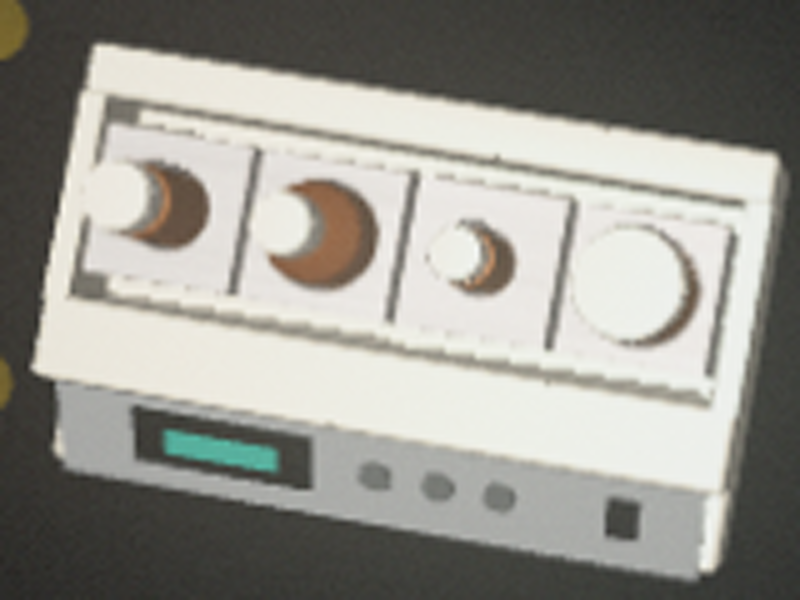

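View pics/c2.png

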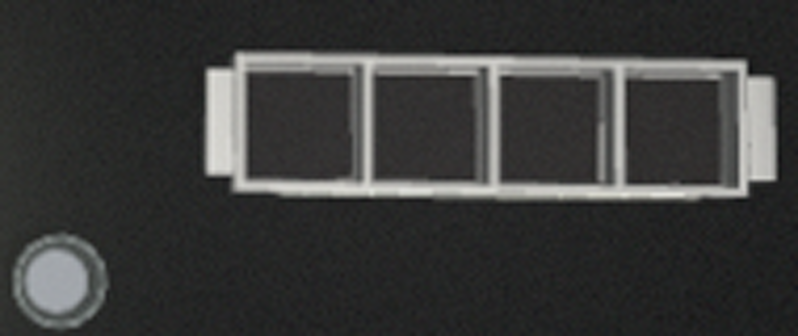

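The crops show all four caps, the insert seams and the carrier's dividers clearly. I'll use insert corners (z = 91 mm) and cap centres, and the carrier rim (z = 25 mm).

```bash
python3 - <<'E'
from h import *
import pickle
o,c=pickle.load(open('top1.pkl','rb'))
f=lambda x,y,s,ou,ov:((x+.5)/s-.5+ou,(y+.5)/s-.5+ov)
I=[onz(o,c,f(x,y,5,145,205),.091) for x,y in [(170,210),(325,234),(483,261),(645,289)]]
C=[onz(o,c,f(x,y,5,145,205),z) for x,y,z in [(124,198,.159),(288,224,.161),(458,252,.151),(633,285,.143)]]
for n,a,b in zip(['vial','bot','slim','jar'],I,C): print(n,a.round(4),b.round(4))
d=I[0]-I[3]; print('yaw',np.arctan2(-d[0],d[1]),np.linalg.norm(d)/3)
q=[onz(o,c,f(x,y,4.2,330,220),.025) for x,y in [(235,52),(747,60),(747,195),(235,192)]]
for a in q: print('car',a.round(4))
d=q[0]+q[3]-q[1]-q[2]; print('car yaw',np.arctan2(-d[0],d[1]),np.linalg.norm(d)/2, np.mean(q,0))
g=[onz(o,c,f(x,y,4.2,330,220),z) for x,y,z in [(60,282,.055),(56,281,.0)]]; print(g)
print(R.from_quat(o['eef_rot']).as_matrix().round(3))
E
```

```text
vial [0.5603 0.3002 0.091 ] [0.5595 0.2978 0.159 ]
bot [0.5517 0.2415 0.091 ] [0.5507 0.2392 0.161 ]
slim [0.542  0.1824 0.091 ] [0.542  0.1817 0.151 ]
jar [0.5321 0.1225 0.091 ] [0.5312 0.1217 0.143 ]
yaw -0.15729591145767852 0.06000288637620641
car [ 0.5953 -0.0905  0.025 ]
car [ 0.5924 -0.3353  0.025 ]
car [ 0.5284 -0.3336  0.025 ]
car [ 0.5299 -0.0901  0.025 ]
car yaw -0.00898317959476133 0.24413423189870498 [ 0.56149149 -0.2123766   0.025     ]
[array([ 0.4880473, -0.0076215,  0.055    ]), array([ 0.48835508, -0.00768924,  0.        ])]
[[ 0.906  0.423 -0.001]
 [ 0.423 -0.906  0.001]
 [-0.    -0.001 -1.   ]]
```

>>> {"op": "apply_moves", "data": {
  "rows": [
    [0.05,-0.04,0,0,0,-0.11,1],
    [0.1,-0.077,0,0,0,-0.22,1],
    [0.15,-0.115,0,0,0,-0.33,1],
    [0.2,-0.154,0,0,0,-0.44,1],
    [0.24,-0.184,0,0,0,-0.54,1],
    [0.28,-0.215,0,0,0,-0.64,1],
    [0.32,-0.246,0,0,0,-0.74,1],
    [0.36,-0.276,0,0,0,-0.84,1],
    [0.4,-0.307,0,0,0,-0.94,1],
    [0.44,-0.338,0,0,0,-1.04,1],
    [0.48,-0.369,0,0,0,-1.1341,1],
    [0.48,-0.369,0,0,0,-1.1341,1]
  ]
}}

```text
t: 1.3
eef_pos: [0.4988, 0.0591, 0.2532]
eef_rot: [0.706, 0.708, -0.0, -0.0]
force: [0.4, -1.2, -0.5]
grip_width: 0.0854
finger_force: 0.0
```

```bash
python3 - <<'E'
from h import *
import pickle
o,c=shot('wrist','w1.png'); pickle.dump((o,c),open('w1.pkl','wb'))
print(o['eef_pos'],R.from_quat(o['eef_rot']).as_matrix().round(3),c['tool_from_camera'])
E
```

```text
[0.49878982 0.0590583  0.25316814] [[-0.004  1.    -0.   ]
 [ 1.     0.004 -0.   ]
 [-0.    -0.    -1.   ]] [[ 1.92596432e-04 -9.48124313e-01 -3.17899748e-01  8.19943301e-02]
 [ 9.99998806e-01 -3.04807122e-04  1.51491547e-03 -9.83092920e-04]
 [-1.53322629e-03 -3.17899661e-01  9.48123122e-01 -1.20437148e-01]
 [ 0.00000000e+00  0.00000000e+00  0.00000000e+00  1.00000000e+00]]
```

View pics/w1.png

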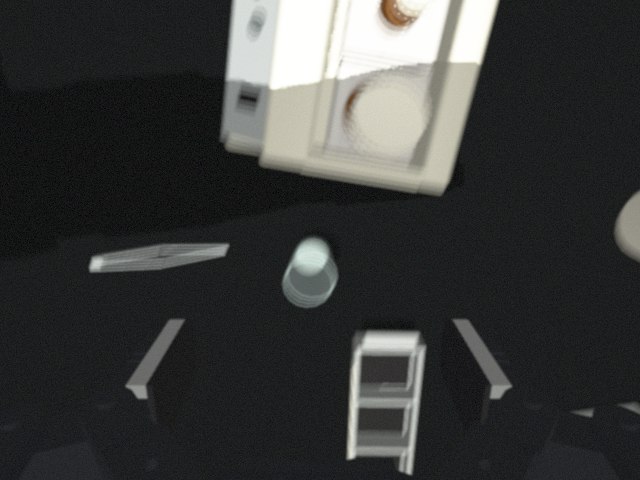

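The wrist view, slightly blurred by motion, shows the jar cap at (390,115), the beaker at (312,270) and the carrier's near end at (388,400). This agrees with the estimates. I'll settle over the jar and measure again.

>>> {"op": "apply_moves", "data": {
  "rows": [
    [0.03,0.016,0,0,0,-0.004,1],
    [0.055,0.029,0.01,0,0,-0.004,1],
    [0.063,0.033,0.02,0,0,-0.004,1],
    [0.063,0.033,0.03,0,0,-0.004,1],
    [0.063,0.033,0.03,0,0,-0.004,1],
    [0.063,0.033,0.03,0,0,-0.004,1],
    [0.063,0.033,0.03,0,0,-0.004,1]
  ]
}}

```text
t: 2.05
eef_pos: [0.5313, 0.119, 0.224]
eef_rot: [0.706, 0.708, 0.0, 0.0]
force: [0.2, -0.0, 0.3]
grip_width: 0.0852
finger_force: 0.0
```

```bash
python3 - <<'E'
from h import *
import pickle
o,c=shot('wrist','w2.png'); pickle.dump((o,c),open('w2.pkl','wb'))
print(o['eef_pos'],R.from_quat(o['eef_rot']).as_matrix().round(3))
E
```

```text
[0.53127894 0.11895413 0.22395119] [[-0.003  1.     0.001]
 [ 1.     0.003  0.   ]
 [ 0.     0.001 -1.   ]]
```

View pics/w2.png

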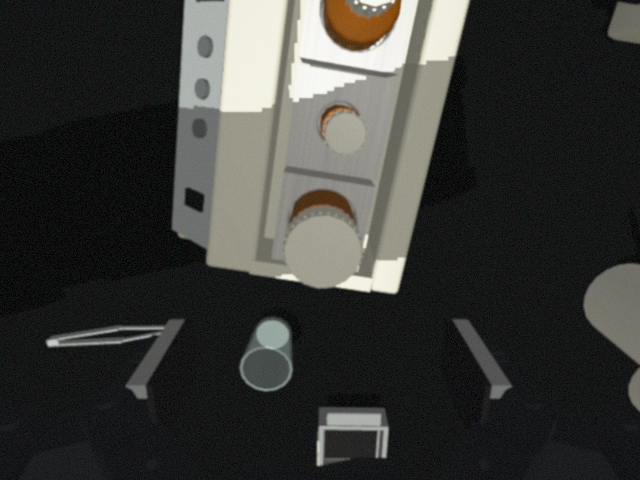

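The jar cap top is centred near (323,249), the slim cap near (346,133), and the beaker is at (267,368).

```bash
python3 - <<'E'
from h import *
import pickle
o,c=pickle.load(open('w2.pkl','rb'))
for n,uv,z in [('jar',(323,250),.143),('slim',(346,133),.151),('beakertop',(267,368),.055)]: print(n,onz(o,c,uv,z).round(4))
E
```

```text
jar [0.533  0.1267 0.143 ]
slim [0.5427 0.1846 0.151 ]
beakertop [ 0.4905 -0.0058  0.055 ]
```

>>> {"op": "apply_moves", "data": {
  "rows": [
    [0.005,0.001,0.0,0,0,-0.003,1],
    [0.005,0.001,0.015,0,0,-0.003,1],
    [0.005,0.001,0.03,0,0,-0.003,1],
    [0.005,0.001,0.045,0,0,-0.003,1],
    [0.005,0.001,0.06,0,0,-0.003,1],
    [0.005,0.001,0.075,0,0,-0.003,1],
    [0.005,0.001,0.089,0,0,-0.003,1],
    [0.005,0.001,0.089,0,0,-0.003,1],
    [0.005,0.001,0.089,0,0,-0.003,1]
  ]
}}

```text
t: 3.0
eef_pos: [0.5325, 0.125, 0.1348]
eef_rot: [0.705, 0.71, 0.0, -0.0]
force: [-0.7, 0.0, 0.0]
grip_width: 0.0852
finger_force: 0.0
```

>>> {"op": "apply_moves", "data": {
  "rows": [
    [0,0,0,0,0,0.006,-1],
    [0,0,0,0,0,0.006,-1],
    [0,0,0,0,0,0.006,-1],
    [0,0,0,0,0,0.006,-1],
    [0,0,0,0,0,0.006,-1],
    [0,0,0,0,0,0.006,-1],
    [0,0,0,0,0,0.006,-1],
    [0,0,0,0,0,0.006,-1]
  ],
  "squeeze": 30
}}

```text
t: 3.8
eef_pos: [0.5327, 0.125, 0.1349]
eef_rot: [0.707, 0.708, 0.0, 0.0]
force: [-0.3, 0.2, 5.5]
grip_width: 0.0392
finger_force: 29.8
```

>>> {"op": "apply_moves", "data": {
  "rows": [
    [0,0,-0.01,0,0,0,-1],
    [0,0,-0.025,0,0,0,-1],
    [0,0,-0.045,0,0,0,-1],
    [0,0,-0.07,0,0,0,-1],
    [0,0,-0.085,0,0,0,-1],
    [0,0,-0.09,0,0,0,-1],
    [0,0,-0.09,0,0,0,-1],
    [0,0,-0.09,0,0,0,-1]
  ]
}}

```text
t: 4.6
eef_pos: [0.532, 0.1248, 0.2236]
eef_rot: [0.707, 0.707, -0.0, -0.0]
force: [0.1, 0.1, -1.2]
grip_width: 0.0391
finger_force: 30.5
```

>>> {"op": "apply_moves", "data": {
  "rows": [
    [-0.02,0.0,0,0,0,0,-1],
    [-0.06,0.005,0,0,0,0,-1],
    [-0.105,0.01,0,0,0,0,-1],
    [-0.15,0.015,0,0,0,0,-1],
    [-0.195,0.02,0,0,0,0,-1],
    [-0.24,0.023,0,0,0,0,-1],
    [-0.285,0.026,0,0,0,0,-1],
    [-0.33,0.029,0,0,0,0,-1],
    [-0.37,0.029,0,0,0,0,-1],
    [-0.4,0.029,0,0,0,0,-1],
    [-0.42,0.029,0,0,0,0,-1],
    [-0.427,0.029,0,0,0,0,-1]
  ]
}}

```text
t: 5.8
eef_pos: [0.5614, -0.3036, 0.2231]
eef_rot: [0.707, 0.707, -0.0, -0.001]
force: [0.2, 0.6, -1.0]
grip_width: 0.039
finger_force: 30.5
```

>>> {"op": "apply_moves", "data": {
  "rows": [
    [0,0,0,0,0,0,-1],
    [0,0,0.02,0,0,0,-1],
    [0,0,0.05,0,0,0,-1],
    [0,0,0.07,0,0,0,-1],
    [0,0,0.07,0,0,0,-1],
    [0,0,0.07,0,0,0,-1]
  ]
}}

```text
t: 6.4
eef_pos: [0.5621, -0.3008, 0.1549]
eef_rot: [0.706, 0.708, 0.0, -0.0]
force: [0.1, 0.1, -0.1]
grip_width: 0.0391
finger_force: 30.6
```

```bash
python3 - <<'E'
from h import *
import pickle
o,c=shot('wrist','w3.png'); pickle.dump((o,c),open('w3.pkl','wb'))
print(o['eef_pos'],o['force'],R.from_quat(o['eef_rot']).as_matrix().round(3))
E
```

```text
[ 0.56210597 -0.30077317  0.15487207] [ 0.05669937  0.07531275 -0.10207932] [[-0.003  1.    -0.   ]
 [ 1.     0.003  0.   ]
 [ 0.    -0.    -1.   ]]
```

View pics/w3.png

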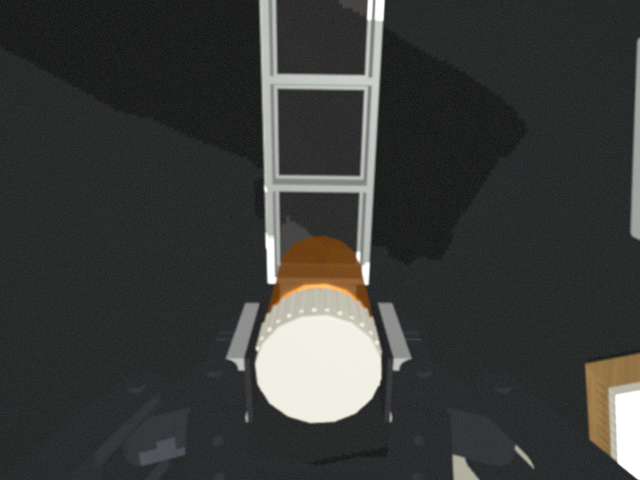

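The wrist view shows the jar held upright, cap at (318,368), over the carrier's last cell. Dividers cross at rows 82, 184 and about 273.

```bash
python3 - <<'E'
from h import *
import pickle
o,c=pickle.load(open('w3.pkl','rb'))
for n,uv,z in [('d',(322,81),.025),('d',(320,184),.025),('d',(320,273),.025),('jarcap',(318,368),.0849+.078),('L',(268,184),.025),('R',(370,184),.025)]: print(n,onz(o,c,uv,z).round(4))
E
```

```text
d [ 0.5633 -0.2121  0.025 ]
d [ 0.5624 -0.2694  0.025 ]
d [ 0.5627 -0.3266  0.025 ]
jarcap [ 0.5612 -0.2991  0.1629]
L [ 0.5316 -0.2694  0.025 ]
R [ 0.5921 -0.2693  0.025 ]
```

>>> {"op": "apply_moves", "data": {
  "rows": [
    [0,0,0.02,0,0,0,-1],
    [0,0,0.04,0,0,0,-1],
    [0,0,0.055,0,0,0,-1],
    [0,0,0.065,0,0,0,-1],
    [0,0,0.07,0,0,0,-1],
    [0,0,0.074,0,0,0,-1],
    [0,0,0.077,0,0,0,-1],
    [0,0,0.078,0,0,0,-1],
    [0,0,0.079,0,0,0,-1],
    [0,0,0.079,0,0,0,-1]
  ]
}}

```text
t: 7.45
eef_pos: [0.562, -0.3021, 0.0755]
eef_rot: [0.707, 0.707, 0.0, 0.0]
force: [0.0, 0.6, -1.1]
grip_width: 0.0393
finger_force: 30.6
```

>>> {"op": "apply_moves", "data": {
  "rows": [
    [0,0,0.001,0,0,0,-1],
    [0,0,0.001,0,0,0,-0.2],
    [0,0,0.001,0,0,0,0.3],
    [0,0,0.001,0,0,0,0.6],
    [0,0,0.001,0,0,0,0.6],
    [0,0,-0.02,0,0,0,0.6],
    [0,0,-0.05,0,0,0,0.6],
    [0,0,-0.09,0,0,0,0.6],
    [0,0,-0.13,0,0,0,0.6],
    [0,0,-0.16,0,0,0,0.6],
    [0,0,-0.16,0,0,0,0.6]
  ]
}}

```text
t: 8.55
eef_pos: [0.5635, -0.3029, 0.2401]
eef_rot: [0.707, 0.708, 0.001, 0.004]
force: [-0.3, 0.1, 0.2]
grip_width: 0.0683
finger_force: 0.0
```

>>> {"op": "apply_moves", "data": {
  "rows": [
    [0.03,0,0,0,0,0,0.6],
    [0.075,-0.003,0,0,0,0,0.6],
    [0.12,-0.006,0,0,0,0,0.6],
    [0.165,-0.009,0,0,0,0,0.6],
    [0.21,-0.012,0,0,0,0,0.6],
    [0.255,-0.014,0,0,0,0,0.6],
    [0.3,-0.016,0,0,0,0,0.6],
    [0.345,-0.018,0,0,0,0,0.6],
    [0.39,-0.02,0,0,0,0,0.6],
    [0.43,-0.02,0,0,0,0,0.6],
    [0.465,-0.02,0,0,0,0,0.6],
    [0.485,-0.02,0,0,0,0,0.6]
  ]
}}

```text
t: 9.75
eef_pos: [0.5408, 0.1855, 0.2345]
eef_rot: [0.706, 0.708, -0.0, -0.0]
force: [0.6, -0.9, -0.2]
grip_width: 0.0683
finger_force: 0.0
```

>>> {"op": "apply_moves", "data": {
  "rows": [
    [0,0,0.01,0,0,0,0.6],
    [0,0,0.01,0,0,0,0.6],
    [0,0,0.01,0,0,0,0.6],
    [0,0,0.01,0,0,0,0.6]
  ]
}}

```text
t: 10.15
eef_pos: [0.5414, 0.1818, 0.2253]
eef_rot: [0.707, 0.707, -0.0, -0.0]
force: [0.6, 0.2, 0.2]
grip_width: 0.0682
finger_force: 0.0
```

```bash
python3 - <<'E'
from h import *
import pickle
o,c=shot('wrist','w4.png'); pickle.dump((o,c),open('w4.pkl','wb'))
print(o['eef_pos'],R.from_quat(o['eef_rot']).as_matrix().round(3))
E
```

```text
[0.5413916  0.18182888 0.22530842] [[ 0.  1. -0.]
 [ 1. -0. -0.]
 [-0. -0. -1.]]
```

View pics/w4.png

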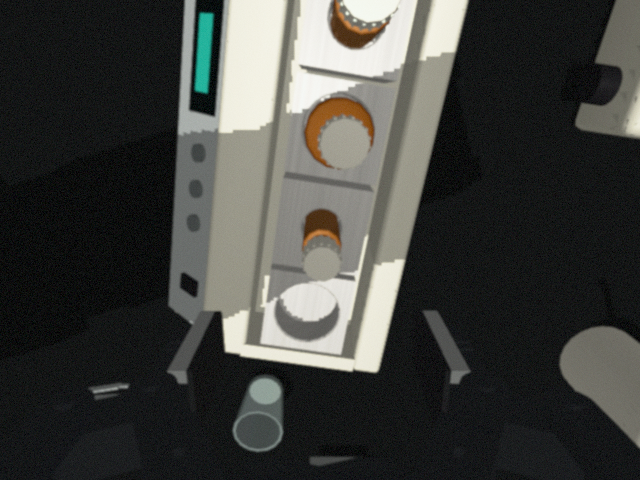

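The slim cap is at (322,264), the bottle cap at (345,144), the vial cap near (367,6), and the beaker is unmoved at (258,432).

```bash
python3 - <<'E'
from h import *
import pickle
o,c=pickle.load(open('w4.pkl','rb'))
for n,uv,z in [('slim',(322,264),.151),('bot',(345,144),.161),('beak',(258,432),.055)]: print(n,onz(o,c,uv,z).round(4))
E
```

```text
slim [0.5425 0.1846 0.151 ]
bot [0.5521 0.2436 0.161 ]
beak [ 0.4899 -0.0072  0.055 ]
```

>>> {"op": "apply_moves", "data": {
  "rows": [
    [0.002,0.001,0.015,0,0,0,0.6],
    [0.002,0.001,0.03,0,0,0,0.6],
    [0.002,0.001,0.045,0,0,0,0.6],
    [0.002,0.001,0.06,0,0,0,0.6],
    [0.002,0.001,0.073,0,0,0,0.6],
    [0.002,0.001,0.073,0,0,0,0.6],
    [0.002,0.001,0.073,0,0,0,0.6],
    [0.002,0.001,0.073,0,0,0,0.6]
  ]
}}

```text
t: 11.0
eef_pos: [0.5429, 0.1848, 0.1533]
eef_rot: [0.707, 0.707, 0.001, 0.0]
force: [-0.2, 0.3, 0.4]
grip_width: 0.0682
finger_force: 0.0
```

>>> {"op": "apply_moves", "data": {
  "rows": [
    [0,0,0,0,0,0,-1],
    [0,0,0,0,0,0,-1],
    [0,0,0,0,0,0,-1],
    [0,0,0,0,0,0,-1],
    [0,0,0,0,0,0,-1],
    [0,0,0,0,0,0,-1],
    [0,0,0,0,0,0,-1],
    [0,0,0,0,0,0,-1],
    [0,0,0,0,0,0,-1]
  ]
}}

```text
t: 11.9
eef_pos: [0.5425, 0.185, 0.1526]
eef_rot: [0.707, 0.707, 0.0, 0.0]
force: [-0.3, 0.5, 5.3]
grip_width: 0.0179
finger_force: 29.5
```

>>> {"op": "apply_moves", "data": {
  "rows": [
    [0,0,-0.01,0,0,0,-1],
    [0,0,-0.025,0,0,0,-1],
    [0,0,-0.045,0,0,0,-1],
    [0,0,-0.07,0,0,0,-1],
    [0,0,-0.085,0,0,0,-1],
    [0,0,-0.09,0,0,0,-1],
    [0,0,-0.09,0,0,0,-1]
  ]
}}

```text
t: 12.6
eef_pos: [0.5425, 0.185, 0.2428]
eef_rot: [0.707, 0.707, 0.0, 0.0]
force: [0.8, 0.1, -0.2]
grip_width: 0.0179
finger_force: 29.3
```

>>> {"op": "apply_moves", "data": {
  "rows": [
    [-0.02,0.0,0,0,0,0,-1],
    [-0.06,0.004,0,0,0,0,-1],
    [-0.105,0.008,0,0,0,0,-1],
    [-0.15,0.012,0,0,0,0,-1],
    [-0.195,0.015,0,0,0,0,-1],
    [-0.24,0.018,0,0,0,0,-1],
    [-0.285,0.019,0,0,0,0,-1],
    [-0.33,0.019,0,0,0,0,-1],
    [-0.37,0.019,0,0,0,0,-1],
    [-0.4,0.019,0,0,0,0,-1],
    [-0.42,0.019,0,0,0,0,-1],
    [-0.426,0.019,0,0,0,0,-1]
  ]
}}

```text
t: 13.8
eef_pos: [0.5611, -0.243, 0.2407]
eef_rot: [0.708, 0.707, -0.001, -0.001]
force: [0.6, -0.3, -0.4]
grip_width: 0.0177
finger_force: 29.3
```

>>> {"op": "apply_moves", "data": {
  "rows": [
    [0,0,0,0,0,0,-1],
    [0,0,0.02,0,0,0,-1],
    [0,0,0.05,0,0,0,-1],
    [0,0,0.08,0,0,0,-1],
    [0,0,0.1,0,0,0,-1],
    [0,0,0.1,0,0,0,-1],
    [0,0,0.1,0,0,0,-1]
  ]
}}

```text
t: 14.5
eef_pos: [0.5619, -0.24, 0.1426]
eef_rot: [0.706, 0.708, -0.0, -0.0]
force: [0.5, 0.2, -0.2]
grip_width: 0.0172
finger_force: 29.4
```

```bash
python3 - <<'E'
from h import *
import pickle
o,c=shot('wrist','w5.png'); pickle.dump((o,c),open('w5.pkl','wb'))
print(o['eef_pos'],R.from_quat(o['eef_rot']).as_matrix().round(3))
E
```

```text
[ 0.56190389 -0.24000292  0.14261002] [[-0.002  1.    -0.   ]
 [ 1.     0.002  0.   ]
 [ 0.    -0.    -1.   ]]
```

View pics/w5.png

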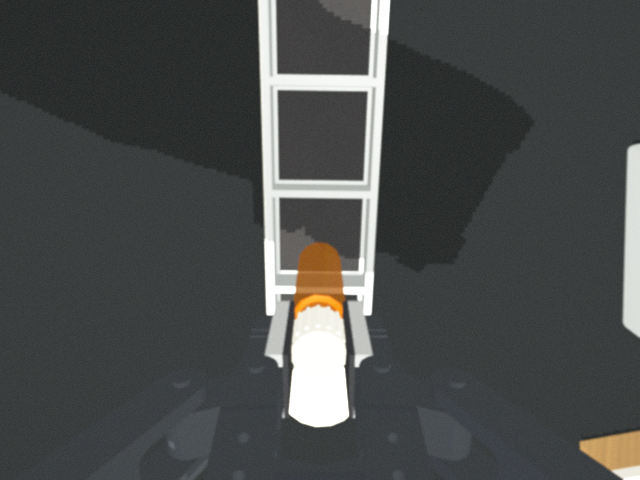

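The slim tube is held upright over the third cell, with its cap at (319,350) and its foot edge at (320,243). The white patch behind it between the fingers should be the jar. The grip width has dropped slightly, so I'll check from the foot whether the tube has slipped.

```bash
python3 - <<'E'
from h import *
import pickle
o,c=pickle.load(open('w5.pkl','rb'))
p,d=ray(o,c,(320,243)); s=(-.229-p[1])/d[1]; print('foot',p+d*s, 'expected z .055')
for n,uv,z in [('d2',(322,81),.025),('d3',(320,188),.025),('jar?',(319,380),.083)]: print(n,onz(o,c,uv,z).round(4))
o,c=shot('scene','sc2.png')
cv2.imwrite('pics/sc2c.png',cv2.resize(c['pixels'][100:320,180:480,::-1],None,fx=2.6,fy=2.6))
E
```

```text
foot [ 0.56205588 -0.229       0.06034712] expected z .055
d2 [ 0.563  -0.1516  0.025 ]
d3 [ 0.5622 -0.2084  0.025 ]
jar? [ 0.5617 -0.2936  0.083 ]
```

View pics/sc2c.png

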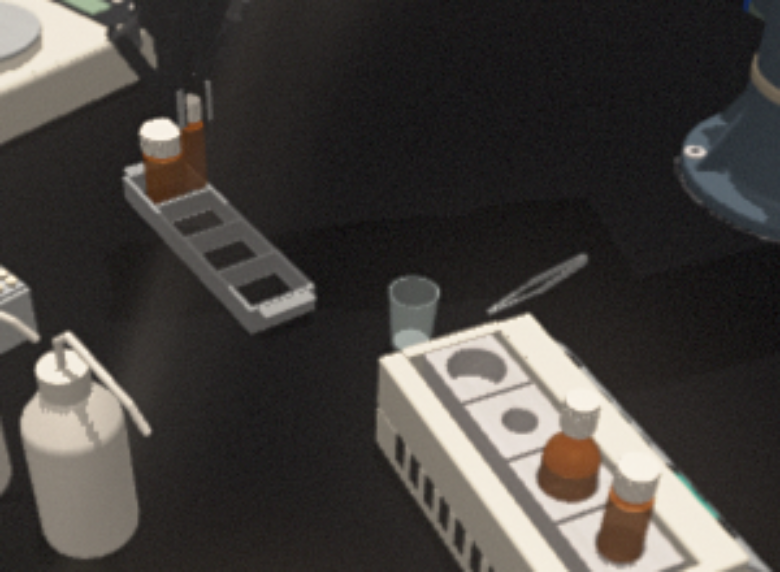

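The scene view shows the jar upright in the last cell, the slim tube over the third, and the beaker untouched.

>>> {"op": "apply_moves", "data": {
  "rows": [
    [-0.002,0,0.015,0,0,0,-1],
    [-0.002,0,0.028,0,0,0,-1],
    [-0.002,0,0.037,0,0,0,-1],
    [-0.002,0,0.042,0,0,0,-1],
    [-0.002,0,0.045,0,0,0,-1],
    [-0.002,0,0.047,0,0,0,-1],
    [-0.002,0,0.048,0,0,0,-1],
    [-0.002,0,0.049,0,0,0,-1],
    [-0.002,0,0.049,0,0,0,-1],
    [-0.002,0,0.049,0,0,0,-1]
  ]
}}

```text
t: 15.6
eef_pos: [0.5619, -0.2431, 0.0935]
eef_rot: [0.707, 0.707, 0.0, 0.0]
force: [-0.6, 0.2, 0.1]
grip_width: 0.0176
finger_force: 29.4
```

>>> {"op": "apply_moves", "data": {
  "rows": [
    [0,0,0.001,0,0,0,-1],
    [0,0,0.001,0,0,0,-0.5],
    [0,0,0.001,0,0,0,0.0],
    [0,0,0.001,0,0,0,0.5],
    [0,0,0.001,0,0,0,0.5],
    [0,0,0.001,0,0,0,0.5],
    [0,0,-0.02,0,0,0,0.5],
    [0,0,-0.05,0,0,0,0.5],
    [0,0,-0.09,0,0,0,0.5],
    [0,0,-0.13,0,0,0,0.5],
    [0,0,-0.15,0,0,0,0.5],
    [0,0,-0.15,0,0,0,0.5]
  ]
}}

```text
t: 16.8
eef_pos: [0.5631, -0.2436, 0.2469]
eef_rot: [0.707, 0.707, 0.001, 0.003]
force: [-0.1, 0.4, -0.5]
grip_width: 0.0641
finger_force: 0.0
```

>>> {"op": "apply_moves", "data": {
  "rows": [
    [0.03,0,0,0,0,0,0.5],
    [0.075,-0.003,0,0,0,0,0.5],
    [0.12,-0.005,0,0,0,0,0.5],
    [0.165,-0.007,0,0,0,0,0.5],
    [0.21,-0.009,0,0,0,0,0.5],
    [0.255,-0.01,0,0,0,0,0.5],
    [0.3,-0.01,0,0,0,0,0.5],
    [0.345,-0.01,0,0,0,0,0.5],
    [0.39,-0.01,0,0,0,0,0.5],
    [0.43,-0.01,0,0,0,0,0.5],
    [0.465,-0.01,0,0,0,0,0.5],
    [0.485,-0.01,0,0,0,0,0.5]
  ]
}}

```text
t: 18.0
eef_pos: [0.5505, 0.2445, 0.2419]
eef_rot: [0.706, 0.708, -0.001, -0.001]
force: [0.2, 0.7, -0.7]
grip_width: 0.0641
finger_force: 0.0
```

>>> {"op": "apply_moves", "data": {
  "rows": [
    [0,0,0.005,0,0,0,0.5],
    [0,0,0.005,0,0,0,0.5],
    [0,0,0.005,0,0,0,0.5],
    [0,0,0.005,0,0,0,0.5]
  ]
}}

```text
t: 18.4
eef_pos: [0.5513, 0.2408, 0.2383]
eef_rot: [0.707, 0.707, -0.0, -0.0]
force: [0.6, -0.7, -0.4]
grip_width: 0.0641
finger_force: 0.0
```

```bash
python3 - <<'E'
from h import *
import pickle
o,c=shot('wrist','w6.png'); pickle.dump((o,c),open('w6.pkl','wb'))
print(o['eef_pos'],R.from_quat(o['eef_rot']).as_matrix().round(3))
E
```

```text
[0.55132046 0.24078955 0.23827903] [[ 0.  1. -0.]
 [ 1. -0. -0.]
 [-0. -0. -1.]]
```

View pics/w6.png

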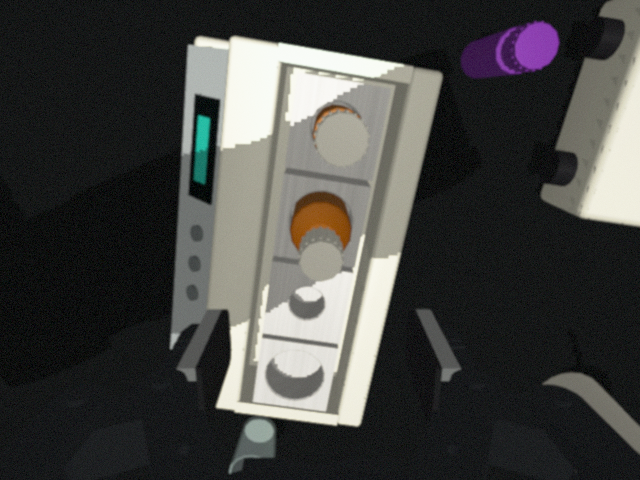

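The bottle cap is at (321,261) and the vial cap at (341,138). Both fit the estimates, so I'll descend on the bottle cap.

>>> {"op": "apply_moves", "data": {
  "rows": [
    [0.002,0.001,0.015,0,0,0,0.5],
    [0.002,0.001,0.03,0,0,0,0.5],
    [0.002,0.001,0.045,0,0,0,0.5],
    [0.002,0.001,0.06,0,0,0,0.5],
    [0.002,0.001,0.075,0,0,0,0.5],
    [0.002,0.001,0.083,0,0,0,0.5],
    [0.002,0.001,0.083,0,0,0,0.5],
    [0.002,0.001,0.083,0,0,0,0.5]
  ]
}}

```text
t: 19.25
eef_pos: [0.5525, 0.2437, 0.1559]
eef_rot: [0.707, 0.707, 0.0, 0.0]
force: [-0.0, -0.5, -0.1]
grip_width: 0.064
finger_force: 0.0
```

>>> {"op": "apply_moves", "data": {
  "rows": [
    [0,0,0,0,0,0,-1],
    [0,0,0,0,0,0,-1],
    [0,0,0,0,0,0,-1],
    [0,0,0,0,0,0,-1],
    [0,0,0,0,0,0,-1],
    [0,0,0,0,0,0,-1],
    [0,0,0,0,0,0,-1],
    [0,0,0,0,0,0,-1],
    [0,0,0,0,0,0,-1]
  ],
  "squeeze": 35
}}

```text
t: 20.15
eef_pos: [0.5525, 0.2441, 0.156]
eef_rot: [0.707, 0.708, 0.001, 0.0]
force: [-0.2, -0.3, 5.7]
grip_width: 0.0207
finger_force: 34.2
```

>>> {"op": "apply_moves", "data": {
  "rows": [
    [0,0,-0.01,0,0,0,-1],
    [0,0,-0.025,0,0,0,-1],
    [0,0,-0.045,0,0,0,-1],
    [0,0,-0.07,0,0,0,-1],
    [0,0,-0.085,0,0,0,-1],
    [0,0,-0.09,0,0,0,-1],
    [0,0,-0.09,0,0,0,-1],
    [0,0,-0.09,0,0,0,-1]
  ]
}}

```text
t: 20.95
eef_pos: [0.5519, 0.2438, 0.2445]
eef_rot: [0.707, 0.707, -0.001, -0.0]
force: [0.0, 0.0, -0.6]
grip_width: 0.0209
finger_force: 34.3
```

>>> {"op": "apply_moves", "data": {
  "rows": [
    [-0.02,0.0,0,0,0,0,-1],
    [-0.06,0.004,0,0,0,0,-1],
    [-0.105,0.008,0,0,0,0,-1],
    [-0.15,0.01,0,0,0,0,-1],
    [-0.195,0.01,0,0,0,0,-1],
    [-0.24,0.01,0,0,0,0,-1],
    [-0.285,0.01,0,0,0,0,-1],
    [-0.33,0.01,0,0,0,0,-1],
    [-0.37,0.01,0,0,0,0,-1],
    [-0.4,0.01,0,0,0,0,-1],
    [-0.42,0.01,0,0,0,0,-1],
    [-0.426,0.01,0,0,0,0,-1]
  ]
}}

```text
t: 22.15
eef_pos: [0.5621, -0.184, 0.244]
eef_rot: [0.708, 0.707, -0.001, -0.001]
force: [0.5, 0.4, -0.8]
grip_width: 0.0209
finger_force: 34.3
```

>>> {"op": "apply_moves", "data": {
  "rows": [
    [0,0,0,0,0,0,-1],
    [0,0,0.02,0,0,0,-1],
    [0,0,0.05,0,0,0,-1],
    [0,0,0.08,0,0,0,-1],
    [0,0,0.1,0,0,0,-1],
    [0,0,0.1,0,0,0,-1],
    [0,0,0.1,0,0,0,-1],
    [0,0,0.1,0,0,0,-1]
  ]
}}

```text
t: 22.95
eef_pos: [0.5635, -0.1817, 0.1467]
eef_rot: [0.706, 0.708, 0.0, 0.001]
force: [0.0, 0.0, -0.6]
grip_width: 0.0211
finger_force: 34.4
```

```bash
python3 - <<'E'
from h import *
import pickle
o,c=shot('wrist','w7.png'); pickle.dump((o,c),open('w7.pkl','wb'))
print(o['eef_pos'],o['force'])
E
```

```text
[ 0.5635214  -0.18173098  0.14668027] [ 0.03907209  0.0291397  -0.63541591]
```

View pics/w7.png

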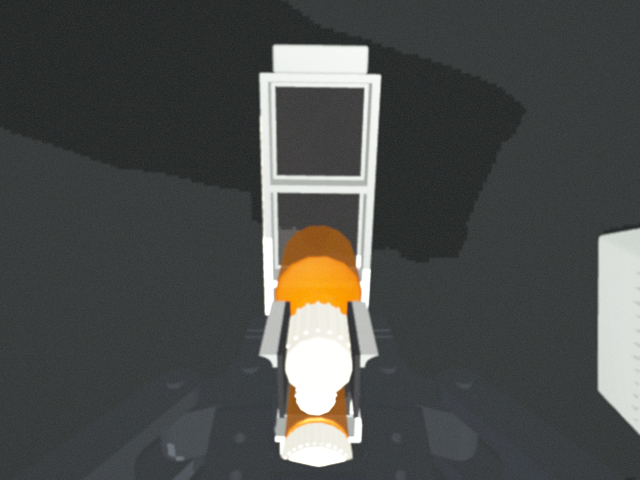

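The bottle is over the second cell, with the slim cap at (316,400) and the jar at (318,440) standing behind it. I'll lower it.

>>> {"op": "apply_moves", "data": {
  "rows": [
    [0,-0.001,0.015,0,0,0,-1],
    [0,-0.001,0.028,0,0,0,-1],
    [0,-0.001,0.037,0,0,0,-1],
    [0,-0.001,0.042,0,0,0,-1],
    [0,-0.001,0.045,0,0,0,-1],
    [0,-0.001,0.047,0,0,0,-1],
    [0,-0.001,0.048,0,0,0,-1],
    [0,-0.001,0.049,0,0,0,-1],
    [0,-0.001,0.049,0,0,0,-1],
    [0,-0.001,0.049,0,0,0,-1]
  ]
}}

```text
t: 24.0
eef_pos: [0.5618, -0.1821, 0.0965]
eef_rot: [0.707, 0.707, 0.0, 0.0]
force: [0.4, -0.2, -1.3]
grip_width: 0.0206
finger_force: 34.4
```

>>> {"op": "apply_moves", "data": {
  "rows": [
    [0,0,0.001,0,0,0,-1],
    [0,0,0.001,0,0,0,-0.5],
    [0,0,0.001,0,0,0,0.0],
    [0,0,0.001,0,0,0,0.5],
    [0,0,0.001,0,0,0,0.5],
    [0,0,0.001,0,0,0,0.5],
    [0,0,-0.02,0,0,0,0.5],
    [0,0,-0.05,0,0,0,0.5],
    [0,0,-0.09,0,0,0,0.5],
    [0,0,-0.13,0,0,0,0.5],
    [0,0,-0.15,0,0,0,0.5],
    [0,0,-0.15,0,0,0,0.5]
  ]
}}

```text
t: 25.2
eef_pos: [0.5631, -0.1825, 0.2497]
eef_rot: [0.707, 0.707, 0.001, 0.002]
force: [0.6, -0.2, -0.4]
grip_width: 0.0643
finger_force: 0.0
```

>>> {"op": "apply_moves", "data": {
  "rows": [
    [0.03,0,0,0,0,0,0.5],
    [0.075,0,0,0,0,0,0.5],
    [0.12,0,0,0,0,0,0.5],
    [0.165,0,0,0,0,0,0.5],
    [0.21,-0.001,0,0,0,0,0.5],
    [0.255,-0.001,0,0,0,0,0.5],
    [0.3,-0.001,0,0,0,0,0.5],
    [0.345,-0.001,0,0,0,0,0.5],
    [0.39,-0.001,0,0,0,0,0.5],
    [0.43,-0.001,0,0,0,0,0.5],
    [0.465,-0.001,0,0,0,0,0.5],
    [0.484,-0.001,0,0,0,0,0.5]
  ]
}}

```text
t: 26.4
eef_pos: [0.5595, 0.3045, 0.2447]
eef_rot: [0.706, 0.708, -0.001, -0.0]
force: [0.3, -0.4, 0.3]
grip_width: 0.0637
finger_force: 0.0
```

>>> {"op": "apply_moves", "data": {
  "rows": [
    [0,0,0.005,0,0,0,0.5],
    [0,0,0.005,0,0,0,0.5],
    [0,0,0.005,0,0,0,0.5],
    [0,0,0.005,0,0,0,0.5]
  ]
}}

```text
t: 26.8
eef_pos: [0.5604, 0.3006, 0.2415]
eef_rot: [0.707, 0.707, -0.0, 0.0]
force: [1.1, 0.2, -0.1]
grip_width: 0.0641
finger_force: 0.0
```

```bash
python3 - <<'E'
from h import *
import pickle
o,c=shot('wrist','w8.png'); pickle.dump((o,c),open('w8.pkl','wb'))
print(o['eef_pos'],R.from_quat(o['eef_rot']).as_matrix().round(3))
E
```

```text
[0.56040522 0.30060102 0.2415132 ] [[ 0.  1. -0.]
 [ 1. -0. -0.]
 [-0. -0. -1.]]
```

View pics/w8.png

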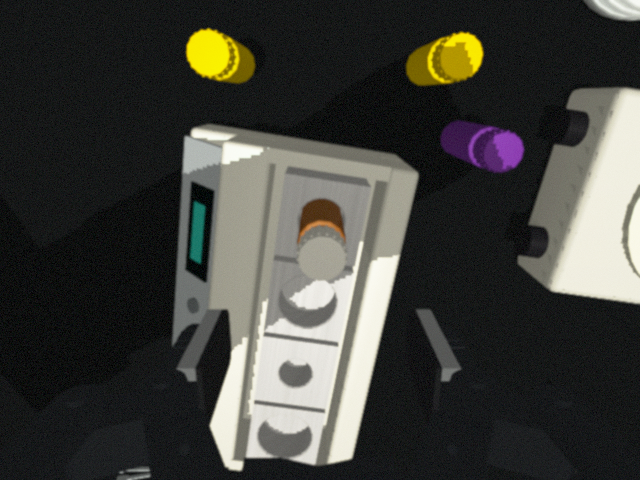

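The vial cap is at (321,256), centred for the grasp. The other three wells are empty.

>>> {"op": "apply_moves", "data": {
  "rows": [
    [0.002,0.001,0.015,0,0,0,0.5],
    [0.002,0.001,0.03,0,0,0,0.5],
    [0.002,0.001,0.045,0,0,0,0.5],
    [0.002,0.001,0.06,0,0,0,0.5],
    [0.002,0.001,0.075,0,0,0,0.5],
    [0.002,0.001,0.08,0,0,0,0.5],
    [0.002,0.001,0.08,0,0,0,0.5],
    [0.002,0.001,0.08,0,0,0,0.5]
  ]
}}

```text
t: 27.65
eef_pos: [0.5616, 0.3038, 0.1621]
eef_rot: [0.707, 0.707, 0.0, 0.0]
force: [0.4, -0.1, -0.6]
grip_width: 0.064
finger_force: 0.0
```

>>> {"op": "apply_moves", "data": {
  "rows": [
    [0,0,0,0,0,0,-1],
    [0,0,0,0,0,0,-1],
    [0,0,0,0,0,0,-1],
    [0,0,0,0,0,0,-1],
    [0,0,0,0,0,0,-1],
    [0,0,0,0,0,0,-1],
    [0,0,0,0,0,0,-1],
    [0,0,0,0,0,0,-1],
    [0,0,0,0,0,0,-1]
  ]
}}

```text
t: 28.55
eef_pos: [0.5615, 0.3042, 0.162]
eef_rot: [0.707, 0.708, 0.001, 0.0]
force: [0.2, -0.7, 5.2]
grip_width: 0.0237
finger_force: 34.5
```

>>> {"op": "apply_moves", "data": {
  "rows": [
    [0,0,-0.01,0,0,0,-1],
    [0,0,-0.025,0,0,0,-1],
    [0,0,-0.045,0,0,0,-1],
    [0,0,-0.07,0,0,0,-1],
    [0,0,-0.085,0,0,0,-1],
    [0,0,-0.09,0,0,0,-1],
    [0,0,-0.09,0,0,0,-1],
    [0,0,-0.09,0,0,0,-1]
  ]
}}

```text
t: 29.35
eef_pos: [0.5609, 0.3037, 0.2504]
eef_rot: [0.707, 0.707, -0.001, -0.0]
force: [0.4, -0.3, -0.9]
grip_width: 0.0236
finger_force: 34.4
```

Next, carry the vial to (0.562, -0.122).

>>> {"op": "apply_moves", "data": {
  "rows": [
    [-0.02,0.0,0,0,0,0,-1],
    [-0.06,0.001,0,0,0,0,-1],
    [-0.105,0.001,0,0,0,0,-1],
    [-0.15,0.001,0,0,0,0,-1],
    [-0.195,0.001,0,0,0,0,-1],
    [-0.24,0.001,0,0,0,0,-1],
    [-0.285,0.001,0,0,0,0,-1],
    [-0.33,0.001,0,0,0,0,-1],
    [-0.37,0.001,0,0,0,0,-1],
    [-0.4,0.001,0,0,0,0,-1],
    [-0.42,0.001,0,0,0,0,-1],
    [-0.426,0.001,0,0,0,0,-1]
  ]
}}

```text
t: 30.55
eef_pos: [0.5616, -0.1246, 0.2504]
eef_rot: [0.708, 0.706, -0.001, -0.001]
force: [-0.7, 0.5, -1.3]
grip_width: 0.0238
finger_force: 34.4
```

>>> {"op": "apply_moves", "data": {
  "rows": [
    [0,0,0,0,0,0,-1],
    [0,0,0.02,0,0,0,-1],
    [0,0,0.05,0,0,0,-1],
    [0,0,0.08,0,0,0,-1],
    [0,0,0.1,0,0,0,-1],
    [0,0,0.1,0,0,0,-1],
    [0,0,0.1,0,0,0,-1],
    [0,0,0.1,0,0,0,-1]
  ]
}}

```text
t: 31.35
eef_pos: [0.5634, -0.1217, 0.1527]
eef_rot: [0.706, 0.708, 0.001, 0.001]
force: [-0.3, -1.1, 0.1]
grip_width: 0.0234
finger_force: 34.5
```

>>> {"op": "apply_moves", "data": {
  "rows": [
    [0,-0.001,0.015,0,0,0,-1],
    [0,-0.001,0.028,0,0,0,-1],
    [0,-0.001,0.037,0,0,0,-1],
    [0,-0.001,0.042,0,0,0,-1],
    [0,-0.001,0.045,0,0,0,-1],
    [0,-0.001,0.047,0,0,0,-1],
    [0,-0.001,0.048,0,0,0,-1],
    [0,-0.001,0.049,0,0,0,-1],
    [0,-0.001,0.049,0,0,0,-1],
    [0,-0.001,0.049,0,0,0,-1]
  ]
}}

```text
t: 32.35
eef_pos: [0.5617, -0.1221, 0.1025]
eef_rot: [0.707, 0.707, 0.0, 0.0]
force: [0.2, 0.2, 0.2]
grip_width: 0.0235
finger_force: 34.5
```

>>> {"op": "apply_moves", "data": {
  "rows": [
    [0,0,0.001,0,0,0,-1],
    [0,0,0.001,0,0,0,-0.5],
    [0,0,0.001,0,0,0,0.0],
    [0,0,0.001,0,0,0,0.5],
    [0,0,0.001,0,0,0,0.5],
    [0,0,0.001,0,0,0,0.5],
    [0,0,-0.02,0,0,0,0.5],
    [0,0,-0.05,0,0,0,0.5],
    [0,0,-0.09,0,0,0,0.5],
    [0,0,-0.13,0,0,0,0.5],
    [0,0,-0.15,0,0,0,0.5],
    [0,0,-0.15,0,0,0,0.5]
  ]
}}

```text
t: 33.55
eef_pos: [0.563, -0.1224, 0.2556]
eef_rot: [0.707, 0.707, 0.002, 0.002]
force: [0.3, -0.4, -0.7]
grip_width: 0.0639
finger_force: 0.0
```

>>> {"op": "apply_moves", "data": {
  "rows": [
    [0.03,-0.02,-0.02,0,0,0,0.5],
    [0.07,-0.04,-0.02,0,0,0,0.5],
    [0.11,-0.06,-0.02,0,0,0,0.5],
    [0.15,-0.08,-0.02,0,0,0,0.5],
    [0.18,-0.09,-0.02,0,0,0,0.5],
    [0.18,-0.09,-0.02,0,0,0,0.5],
    [0.18,-0.09,-0.02,0,0,0,0.5]
  ]
}}

```text
t: 34.25
eef_pos: [0.4711, 0.0583, 0.2716]
eef_rot: [0.706, 0.708, -0.0, -0.0]
force: [1.3, -0.8, -0.5]
grip_width: 0.0642
finger_force: 0.0
```

```bash
python3 - <<'E'
from h import *
_,a=shot('scene','sc3.png'); _,b=shot('top','top3.png')
x=cv2.resize(a['pixels'][130:250,200:420,::-1],(800,436)); y=b['pixels'][215:310,320:525,::-1]
y=cv2.resize(y,(345,160)); m=np.zeros((600,800,3),np.uint8); m[:436]=x; m[436:596,:345]=y
cv2.imwrite('pics/fin.png',m); print(get_obs()['t'])
E
```

```text
34.35
```

View pics/fin.png

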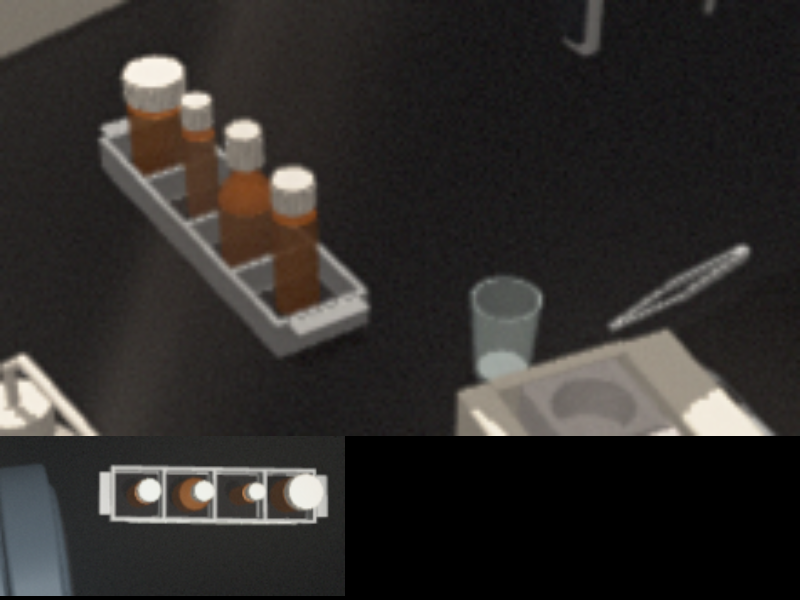

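The final view shows all four vessels upright in their own cells, in the order vial, bottle, slim, jar. The beaker stands at (505,325) where it was, and the arm is clear.

```bash
python3 -c "
from workcell import sign_off; print(sign_off())"
```

```text
the job is handed in; nothing more can be done
None
```

The job is handed in at about 34 s: vial, bottle, slim and jar stand upright in the carrier, left to right in heater order, and the beaker was left where it stood; the sign-off returned no verdict.

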